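Load the specimen carousel and index it home

TASK

Stand the loose mounted specimen upright in the empty pocket of the specimen carousel. Then push the carousel round anticlockwise by its upright post, on past the sprung roller catch, until its spoke is pressed firmly against the rubber index stop (with about 12 N, never more than 25 N), and let go, so that it stays held there by the catch with the specimen in its pocket. Leave the other things on the bench where they are.

Things in the scene. Friction and masses are not known exactly. Their poses are not given: they have to be found in the camera images.
- carousel_base: Fixed white foot of the carousel. Origin on the bench, on the vertical spindle axis. In its frame the index stop lies at azimuth -0.35 rad (anticlockwise from its x axis, seen from above, is positive).
- carousel (a joint): Angle of the free aluminium turntable (disc 170 mm across, top 38 mm above the bench), rad, growing anticlockwise seen from above. 0: spoke at point index; starts from -1.9 to -1.0. Dry drag 0.2 N m (2 N at the post); it stays where left. Its spoke reaches 130 mm from the axis, 27 to 39 mm above the bench.
- post (a point): The upright steel push post on the spoke: 14 mm diameter, from 38 to 88 mm above the bench, 102 mm from the spindle axis. The point is on its centre line, 68 mm above the bench. Nothing but the post reaches higher than 50 mm within 25 mm of the circle it travels on.
- pocket (a point): Centre of the floor of the one empty pocket, 38 mm above the bench, 55 mm from the spindle axis, opposite the spoke: a black ring wall, inner diameter 35 mm, outer 42 mm, 8 mm high, standing on the disc. Three like pockets at 90 degree steps hold specimens (63 mm above the bench at the top) that are fixed in.
- index (a point): Middle of the index head's setting range, 33 mm above the bench, 125 mm from the spindle axis. The head (grey block outside the disc, up to 52 mm high, with a white line) is clamped up to 11 mm to either side of it along the arc; today's setting is not measured and must be seen or felt. It carries the steel roller catch and, beyond it, the rubber stop.
- buffer (a joint): How far the spoke squeezes the rubber stop, m: 0 untouched, springs back, 9000 N/m (8 N at 0.9 mm). About 15 mm before the stop the spoke's end meets the roller: the push at the post rises to 4 to 8 N, then falls away as the roller is passed, 6 mm before the stop. Let go at home, the catch keeps the stop squeezed 0.3 to 0.7 mm.
- specimen: The loose specimen: black cylinder 30 mm diameter, 25 mm high, about 40 g, with a small bright steel disc in its top. Origin at the centre of its underside; stands upright on the bench at the start.
- reagent: Bystander: amber bottle, 60 mm diameter, 140 mm high. Origin at the centre of its underside.
- objective: Bystander: steel microscope objective, 34 mm diameter, 45 mm high. Origin at the centre of its underside.
- tray: Bystander: empty white tray 100 x 140 x 25 mm. Origin at the centre of its underside.

How it is judged:
On the way, in this order (a step that is already met when the one before it is completed fails the run):
1. the specimen stands upright in the empty pocket, let go, with the spoke still away from the index (distance between specimen and pocket below 0.004 m and angle between specimen's own z axis and vertical below 0.1 rad and contact force between the fingers and specimen below 0.1 N and value of joint carousel below -0.25 rad), for 0.2 s.
2. with the specimen in its pocket, the spoke is pressed against the rubber stop with at least 8 N (squeezed 0.9 mm) for 0.2 s (value of joint buffer above 0.0009 m and distance between specimen and pocket below 0.004 m), for 0.2 s.
At the end, for the whole second after the job is handed in: The carousel is at rest and let go with its spoke held by the catch against the rubber stop (stop still squeezed more than 0.1 mm), and the specimen stands upright (within 0.1 rad) in the pocket, its underside within 4 mm of the middle of the pocket floor (value of joint buffer above 0.0001 m and velocity of joint carousel between -0.02 and 0.02 rad/s and distance between specimen and pocket below 0.004 m and angle between specimen's own z axis and vertical below 0.1 rad and linear speed of specimen below 0.02 m/s); the robot touches nothing.
It fails at once if the rubber stop is pressed with more than 25 N (squeezed 2.8 mm) (value of joint buffer above 0.0028 m).
It fails at once if a bystander is moved more than 30 mm (distance of any of reagent, objective, tray from where it was at the start of the episode above 0.03 m).
It also fails if it takes over 64 s, if anything falls off the work surface, if the arm or the gripper's body presses on something with over 40 N, if the wrist force passes 120 N, or if a joint passes its speed limit or range.

ROBOT

A 7-joint arm with a two-finger parallel gripper is mounted at the origin on the work surface. World frame = base frame: x ahead of the robot, y to its left, z up, the work surface at z = 0. Lengths are in m, angles in rad, forces in N, time in s.
With the tool pointing down it reaches from about 0.4 to 0.875 m from the base axis. Payload 6.5 kg.
Tool frame: the origin (TCP) lies midway between the tips of the shut fingers; the grasp point (between the pads) lies env.grip_depth behind it (env.grip_depth is the distance from the TCP to the grasp point, in m); z points along the fingers, x is the direction in which the jaws open and shut, and the axes are right-handed (so a half turn about z gives the same grasp; the last joint's range is limited). The gripper opens to 85 mm and grips with 20 to 120 N. Pads are 22 mm wide; open, the fingers measure 114 mm over their backs; the gripper's body (76 mm by 85 mm) begins 54 mm behind the grasp point. The pads swing forward as they close: fully open they stand 13 mm farther back than shut.
Start: joints at [-1.193, 0.536, -0.004, 1.538, 0.003, 1.067, -0.071], TCP at [0.279, 0.587, 0.231] pointing down, gripper open.
Joint ranges: [-2.7, 2.7], [-0.37, 2.16], [-1.27, 1.26], [0.24, 2.4], [-1.31, 4.45], [0.19, 1.91], [-2.76, 2.76]. Speed limits (rad/s): [2.39, 2.39, 3.14, 3.14, 3.14, 3.14, 3.14].

INTERFACE

Orientations are given as a 3x3 rotation matrix whose columns are the frame's x, y, z axes.
In Python, from station import env gives the robot as it stands. The module is installed in compiled form; this text tells all that it offers.
- The arm moves only by the shell command python3 -m handwheel 'ROWS'. ROWS is JSON, one flat list of numbers, 7 for each row, row after row: the turn, a rotation vector about the world's x, y, z in rad, then the shift along the world's x, y, z in m, then the opening, from 0 (shut) to 1 (fully open). In form: [rx, ry, rz, x, y, z, fingers, rx, ry, rz, x, y, z, fingers, ...]. A call has 1 to 12 rows; each row shifts and turns the commanded pose from where the row before left it; what a row does not reach is not made up. A row lasts 1/8 s, in which the tool goes at most 62.5 mm and 10.7 degrees, less where a joint would pass 70% of its speed; a pose out of reach is approached as far as the arm can. A call with a gripper value outside its range is refused whole. The fingers move at their own pace and stop on an object; the grip force is fixed at half the most. Time passes only in rows, so rows that do not move let the fingers close. It gives the time, the measured TCP pose, the force and the opening at its end, in the units of the state.
- env.get_obs(): the state, without advancing time (a new reading comes with each control period).
- env.grab_frame(name): name is "scene" or "top"; returns a dict with "frame" (480x640x3 uint8, red, green, blue), "K" (3x3 intrinsics, pixels), "k1" (the pictures are not rectified: a ray, as slopes to the right and down, at radius r is drawn at 1 + k1 r^2 times it, then the intrinsics apply), "origin" and "attitude" of the camera in the world. Camera axes: x right, y down, z forward; pixel columns grow to the right and rows downward; lengths in m; the calibration is good to about 2 mm. A picture is of the moment at which its call begins. There is no depth.
- env.close_job(): hands the job in, once; it reports no verdict.
The state is a dict: "time_s": time; "joints": joint angles; "qd": joint speeds; "effort": joint torques, N m; "ee_pos": TCP position; "ee_rot": TCP orientation; "contact_force": force on the tool from outside, world axes, zero at the start; "torque": the same for the moment, N m; "gripper_width": opening from 0.0 (shut) to 1.0 (fully open).
Only numpy, scipy, OpenCV 4.12 (cv2) and the standard library are available. Lean on these libraries where they do the work, as an engineer would, in place of code of your own. Each camera call takes 0.05 s, during which the arm holds its last target. There are 200 camera calls.

## Working session

There is one attempt and no reset: what is moved stays moved. The work goes in short steps, Python scripts to look and compute and a shell command to move; the robot and the scene stay as the last step left them, time stands still between calls to the robot, and variables do not carry over. Pictures are saved under pics/ and viewed, about 8 in all and at most 12, crops included, and the job is handed in when it is done.

```bash
mkdir -p pics; cat > h.py <<'E'
import numpy as np, cv2
from station import env
def grab(n,fn):
    f=env.grab_frame(n); cv2.imwrite(f'pics/{fn}.png',f['frame'][:,:,::-1])
    np.savez(f'pics/{fn}.npz',**{k:f[k] for k in('K','k1','origin','attitude')}); return f
def ray(fn,u,v):
    c=np.load(f'pics/{fn}.npz'); k=float(c['k1'])
    p=cv2.undistortPoints(np.array([[[u,v]]],float),c['K'],np.array([k,0,0,0,0]))[0,0]
    return c['origin'],c['attitude']@np.array([p[0],p[1],1])
def atz(fn,u,v,z):
    o,d=ray(fn,u,v); return (o+d*(z-o[2])/d[2]).round(4)
def tri(*obs):
    A=0;b=0
    for a in obs:
        o,d=ray(*a); d=d/np.linalg.norm(d); P=np.eye(3)-np.outer(d,d); A=A+P; b=b+P@o
    return np.linalg.solve(A,b).round(4)
def proj(fn,X):
    c=np.load(f'pics/{fn}.npz'); R=c['attitude'].T; t=-R@c['origin']
    return cv2.projectPoints(np.array([X],float),cv2.Rodrigues(R)[0],t,c['K'],np.array([float(c['k1']),0,0,0,0]))[0].ravel().round(1)
E
python3 - <<'E'
from h import *
for n in('scene','top'):
    f=grab(n,n+'0'); print(n,f['K'],f['k1'],f['origin'],f['attitude'])
o=env.get_obs(); print(o,env.grip_depth)
E
```

```text
scene [[536.2581923    0.         318.15236246]
 [  0.         536.2581923  241.38424257]
 [  0.           0.           1.        ]] -0.00316217192289522 [ 1.09319719 -0.29833879  0.78254446] [[ 0.45981064  0.71398258 -0.52801804]
 [ 0.88801571 -0.36868842  0.27476706]
 [ 0.00150476 -0.59522913 -0.80355461]]
top [[610.3983258    0.         322.95679238]
 [  0.         610.3983258  235.89802205]
 [  0.           0.           1.        ]] -0.155229105587273 [ 0.45774552 -0.05668457  1.16775514] [[ 0.01396965 -0.98886361  0.14816751]
 [-0.9998668  -0.01256418  0.01041744]
 [-0.00843982 -0.1482933  -0.98890741]]
{'time_s': 0.1, 'joints': array([-1.19322924,  0.53705812, -0.00441409,  1.53876407,  0.00254634,
        1.06731646, -0.07122369]), 'qd': array([-0.00025653, -0.00109341,  0.00068467, -0.00257803, -0.00029504,
       -0.00159226,  0.00023721]), 'effort': array([ 1.71440926e-03, -5.84563243e+01,  1.05131999e+00, -2.59778684e+01,
        1.25795655e-02,  4.61701420e-03, -1.21969430e-05]), 'ee_pos': array([0.27884282, 0.58652381, 0.23052584]), 'ee_rot': array([[ 4.29343375e-01,  9.03141141e-01, -5.88421348e-04],
       [ 9.03140022e-01, -4.29343770e-01, -1.42379380e-03],
       [-1.53852180e-03,  7.98695663e-05, -9.99998813e-01]]), 'contact_force': array([-0.00661274,  0.22170564, -0.10347931]), 'torque': array([0.04889975, 0.04144575, 0.01960001]), 'gripper_width': 1.0011887415847938} 0.0187
```

View pics/scene0.png

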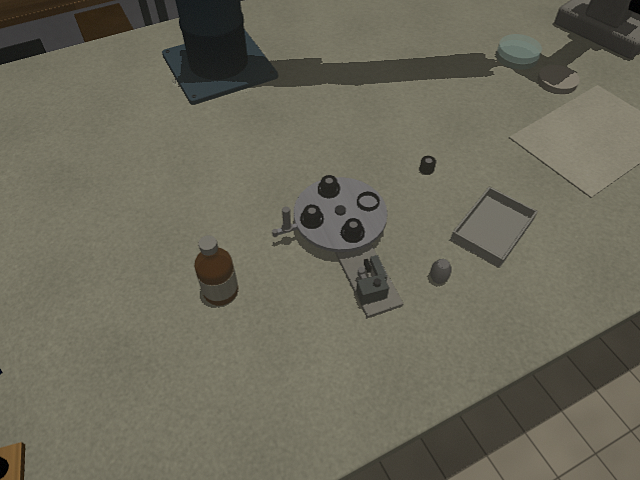

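View pics/top0.png

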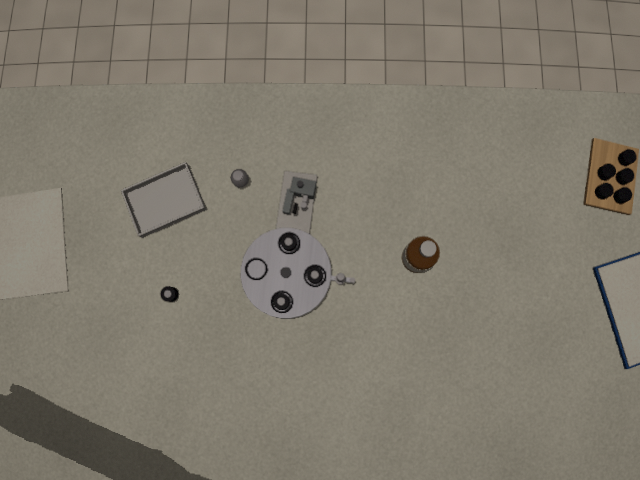

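Scene view: specimen (428,165), empty pocket (368,201), post (286,218), index head (372,280). Top view: specimen (170,294), pocket (256,269), post (341,279), head (299,195). I'll enlarge both for measurement.

```bash
python3 - <<'E'
import cv2,numpy as np
t=cv2.imread('pics/top0.png');s=cv2.imread('pics/scene0.png')
def crop(im,x,y,w,h,k):
    c=cv2.convertScaleAbs(cv2.resize(im[y:y+h,x:x+w],None,fx=k,fy=k,interpolation=cv2.INTER_CUBIC),alpha=1.5)
    for i in range(0,w,10):
        cv2.line(c,(i*k,0),(i*k,6),(0,255,255),1)
        if i%20==0: cv2.putText(c,str(x+i),(i*k,18),0,.4,(0,255,255),1)
    for j in range(0,h,10):
        cv2.line(c,(0,j*k),(6,j*k),(0,255,255),1)
        if j%20==0: cv2.putText(c,str(y+j),(8,j*k+4),0,.4,(0,255,255),1)
    return c
cv2.imwrite('pics/tc.png',crop(t,155,165,205,155,4)[:600,:800] if 0 else crop(t,160,165,200,150,4))
cv2.imwrite('pics/sc.png',crop(s,265,150,180,150,4))
E
```

```text
(no output)
```

View pics/tc.png

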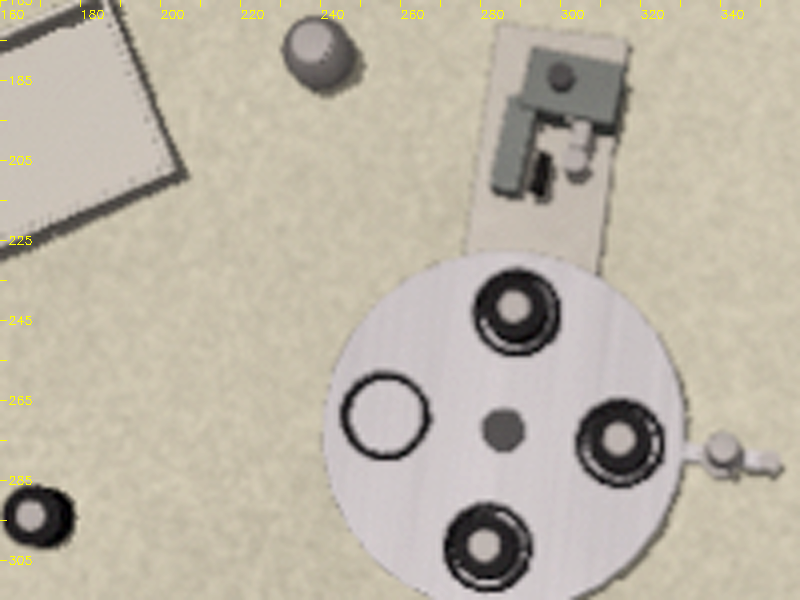

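View pics/sc.png

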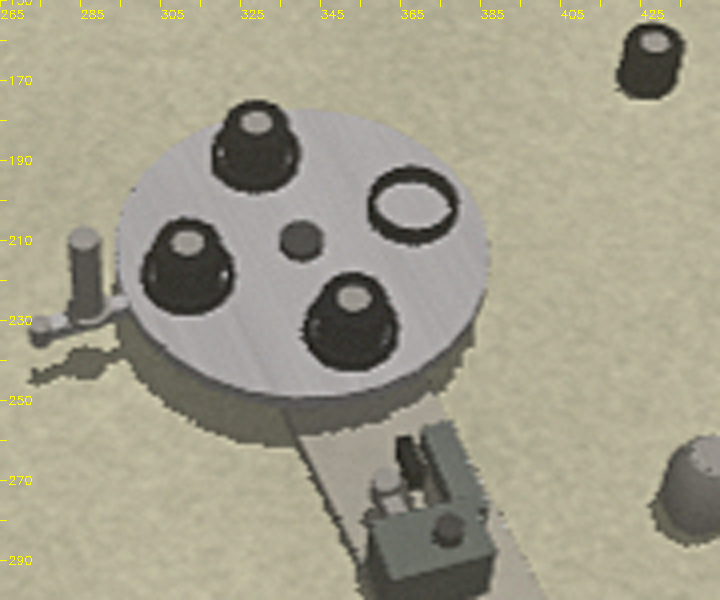

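Top view: specimen's disc (167.8,294), pocket rim centre (256.2,268.8), post top (340.8,277.5), cap (285.8,272.5). Scene view, same order: (428.8,160.5), (368,200.2), (286.2,209.5), (340.5,210.2). The stop's black rubber and the roller are visible on the head.

```bash
python3 - <<'E'
from h import *
P={'spec':((167.75,294),(428.75,160.5)),'pocket':((256.25,268.75),(368,200.2)),'cap':((285.75,272.5),(340.5,210.25)),'post':((340.75,277.5),(286.25,209.5)),
'fA':((288.75,241.75),(353.25,224.25)),'fB':((281.25,301.25),(329,180.5)),'fC':((314.75,274.5),(312,210.75)),
'rubber':((295,204),(367,263.5)),'roller':((304.2,206),(361.5,270)),'screw':((300,184),(377,281)),'bottlecap':((428,247),(208,246)),'obj':((238.5,176),(441,263))}
R={}
for k,(a,b) in P.items():
    R[k]=tri(('top0',*a),('scene0',*b)); print(k,R[k])
c=(R['fA'][:2]+R['fB'][:2])/2
q=np.mean([R['fA'],R['fB'],R['fC']],0)
print('axis from fA,fB',c,'radii',[np.linalg.norm(R[k][:2]-c).round(4) for k in('fA','fB','fC','pocket','post','cap')])
print('az',{k:np.arctan2(*(R[k][:2]-c)[::-1]).round(3) for k in('fA','fB','fC','pocket','post','rubber','roller')})
for k,z in(('spec',.025),('pocket',.046),('post',.088),('fA',.063),('fB',.063),('fC',.063)): print(k,atz('top0',*P[k][0],z),atz('scene0',*P[k][1],z))
E
```

```text
spec [0.5148 0.2497 0.0199]
pocket [0.5637 0.079  0.04  ]
cap [0.558  0.0245 0.0353]
post [ 0.5465 -0.0768  0.0806]
fA [0.6126 0.0186 0.0591]
fB [0.5034 0.0297 0.0592]
fC [ 0.5529 -0.0304  0.0587]
rubber [0.6856 0.0073 0.0427]
roller [ 0.6857 -0.0065  0.0321]
screw [7.243e-01 4.000e-04 4.710e-02]
bottlecap [ 0.5962 -0.2265  0.1303]
obj [0.7399 0.1176 0.0405]
axis from fA,fB [0.558   0.02415] radii [np.float64(0.0549), np.float64(0.0549), np.float64(0.0548), np.float64(0.0551), np.float64(0.1016), np.float64(0.0004)]
az {'fA': np.float64(-0.101), 'fB': np.float64(3.04), 'fC': np.float64(-1.664), 'pocket': np.float64(1.467), 'post': np.float64(-1.684), 'rubber': np.float64(-0.131), 'roller': np.float64(-0.236)}
spec [0.5141 0.2475 0.025 ] [0.5189 0.247  0.025 ]
pocket [0.5628 0.0776 0.046 ] [0.5682 0.0765 0.046 ]
post [ 0.5454 -0.0779  0.088 ] [ 0.5527 -0.0779  0.088 ]
fA [0.6117 0.0174 0.063 ] [0.6155 0.0178 0.063 ]
fB [0.5029 0.0286 0.063 ] [0.5068 0.0288 0.063 ]
fC [ 0.5523 -0.0311  0.063 ] [ 0.5564 -0.0313  0.063 ]
```

Two-view heights come out 4–6 mm low but consistent (specimen 20 vs 25 mm, discs 59 vs 63 mm), and the radii match to 0.5 mm. So the geometry is good and there's only a shared calibration bias. I'll move above the specimen with the jaws turned tangential to the pocket.

```bash
python3 -m handwheel '[0,0,-0.154,0.0296,-0.0424,-0.016,0.8, 0,0,-0.154,0.0296,-0.0424,-0.016,0.8, 0,0,-0.154,0.0296,-0.0424,-0.016,0.8, 0,0,-0.154,0.0296,-0.0424,-0.016,0.8, 0,0,-0.154,0.0296,-0.0424,-0.016,0.8, 0,0,-0.154,0.0296,-0.0424,-0.016,0.8, 0,0,-0.154,0.0296,-0.0424,-0.016,0.8, 0,0,-0.154,0.0296,-0.0424,-0.016,0.8, 0,0,0,0,0,0,0.8, 0,0,0,0,0,0,0.8]'
python3 - <<'E'
from h import *
for n in('scene','top'): grab(n,n+'1')
s=cv2.imread('pics/scene1.png');t=cv2.imread('pics/top1.png')
a=cv2.resize(s[90:215,355:480],(395,500),interpolation=2) if 0 else cv2.resize(s[80:205,355:455],(400,500),interpolation=2)
b=cv2.resize(t[220:345,120:220],(400,500),interpolation=2)
cv2.imwrite('pics/c1.png',cv2.convertScaleAbs(np.hstack([a,b]),alpha=1.5))
p=env.get_obs();print(p['ee_rot'].round(3))
E
```

```text
time_s: 1.35
ee_pos: [0.5154, 0.2483, 0.103]
ee_rot: [[0.995, -0.104, -0.001], [-0.104, -0.995, 0.0], [-0.001, -0.0, -1.0]]
contact_force: [-0.1, 1.1, 0.9]
gripper_width: 0.803
[[ 0.995 -0.102 -0.   ]
 [-0.102 -0.995  0.001]
 [-0.001 -0.001 -1.   ]]
```

View pics/c1.png

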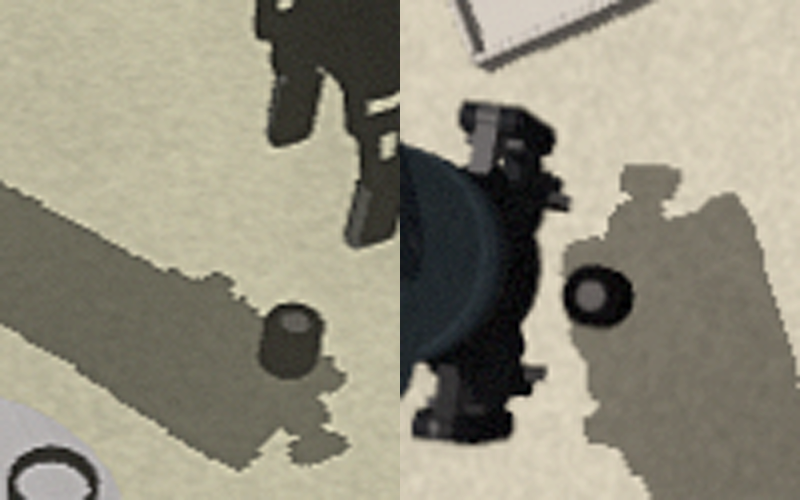

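The specimen (scene ≈ (428,160), top ≈ (168,294)) is unmoved, and the open jaws hang over it on either side along x. I'll descend and close.

```bash
python3 -m handwheel '[0,0,0,0,0,-0.03,0.8, 0,0,0,0,0,-0.03,0.8, 0,0,0,0,0,-0.02,0.8, 0,0,0,0,0,-0.011,0.8, 0,0,0,0,0,0,0.5, 0,0,0,0,0,0,0.3, 0,0,0,0,0,0,0.2, 0,0,0,0,0,0,0.2, 0,0,0,0,0,0,0.2, 0,0,0,0,0,0,0.2]'
```

```text
time_s: 2.7
ee_pos: [0.5167, 0.2482, 0.0135]
ee_rot: [[0.994, -0.105, 0.002], [-0.105, -0.994, 0.001], [0.001, -0.001, -1.0]]
contact_force: [-1.3, 0.3, 7.1]
gripper_width: 0.322
```

```bash
python3 -m handwheel '[0,0,0,0,0,0.02,0.2, 0,0,0,0,0,0.04,0.2, 0,0,0,0,0,0.04,0.2, 0,0,0,0.0123,-0.0425,0,0.2, 0,0,0,0.0123,-0.0425,0,0.2, 0,0,0,0.0123,-0.0425,0,0.2, 0,0,0,0.0123,-0.043,0,0.2, 0,0,0,0,0,-0.02,0.2, 0,0,0,0,0,0,0.2, 0,0,0,0,0,0,0.2]'
python3 - <<'E'
from h import *
for n in('scene','top'): grab(n,n+'2')
s=cv2.imread('pics/scene2.png');t=cv2.imread('pics/top2.png')
a=cv2.resize(s[140:240,320:400],(400,500),interpolation=2)
b=cv2.resize(t[215:315,220:300],(400,500),interpolation=2)
cv2.imwrite('pics/c2.png',cv2.convertScaleAbs(np.hstack([a,b]),alpha=1.8))
E
```

```text
time_s: 3.95
ee_pos: [0.5653, 0.0783, 0.0933]
ee_rot: [[0.995, -0.104, 0.001], [-0.104, -0.995, 0.001], [0.001, -0.001, -1.0]]
contact_force: [-1.3, 0.2, -0.5]
gripper_width: 0.322
```

View pics/c2.png

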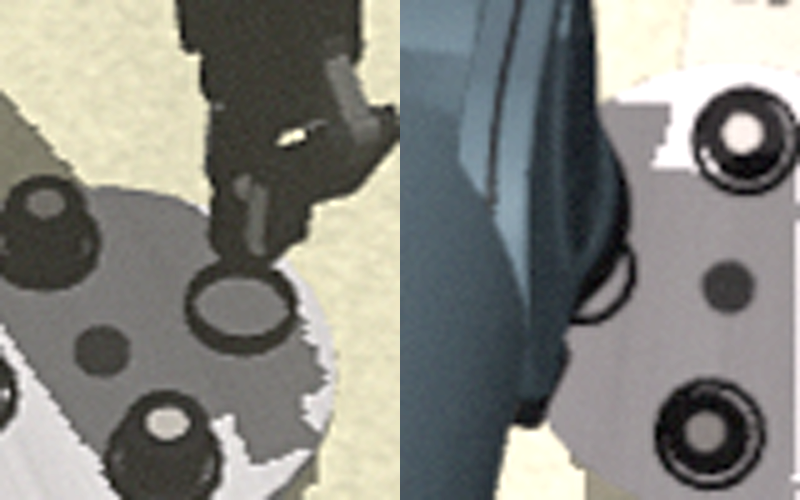

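The scene crop shows the specimen and finger just behind the ring (ring ≈ (368.2,201)). The top crop is hidden by the arm. I'll check the predicted outline against the picture.

```bash
python3 - <<'E'
from h import *
T=np.array([.5653,.0783]); im=cv2.imread('pics/scene2.png'); k=10
x0,y0=340,150; c=cv2.convertScaleAbs(cv2.resize(im[y0:y0+60,x0:x0+70],None,fx=k,fy=k,interpolation=2),alpha=3.5,beta=-15)
def draw(ctr,z,r,col):
    for a in np.linspace(0,2*np.pi,60):
        p=proj('scene2',[ctr[0]+r*np.cos(a),ctr[1]+r*np.sin(a),z]); cv2.circle(c,(int((p[0]-x0+.5)*k),int((p[1]-y0+.5)*k)),1,col,-1)
draw(T,.080,.015,(0,0,255)); draw(T,.105,.015,(255,0,255)); draw((.5655,.077),.046,.0175,(0,255,0))
cv2.imwrite('pics/c3.png',c)
E
```

```text
(no output)
```

View pics/c3.png

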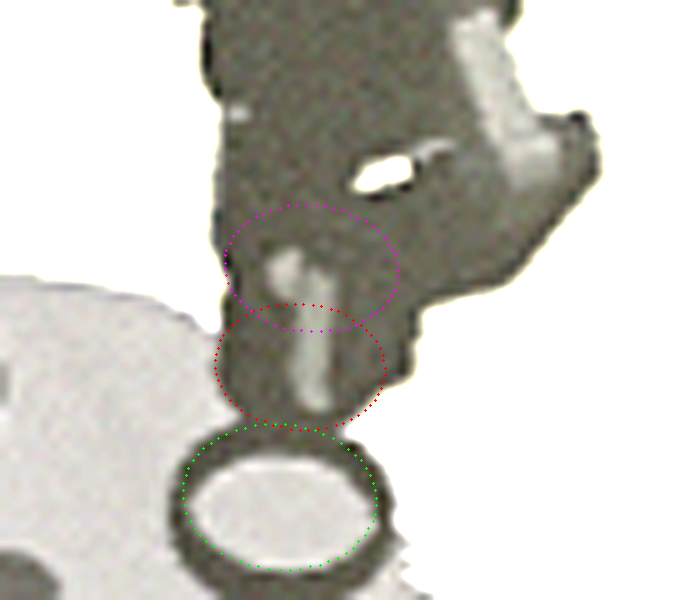

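Prediction and picture agree to about 0.5 px, so the estimated offset is under 1 mm in y. I'll shift slightly and lower it, feeling for contact.

```bash
python3 -m handwheel '[0,0,0,0,-0.0007,-0.016,0.2, 0,0,0,0,0,-0.014,0.2, 0,0,0,0,0,0,0.2]'; python3 -m handwheel '[0,0,0,0,0,-0.003,0.2, 0,0,0,0,0,-0.003,0.2, 0,0,0,0,0,0,0.2, 0,0,0,0,0,0,0.2]'
```

```text
time_s: 4.42
ee_pos: [0.5636, 0.0765, 0.0605]
ee_rot: [[0.995, -0.105, -0.003], [-0.105, -0.995, -0.001], [-0.003, 0.001, -1.0]]
contact_force: [-0.9, 0.7, -0.0]
gripper_width: 0.318
time_s: 4.92
ee_pos: [0.5652, 0.0767, 0.0565]
ee_rot: [[0.994, -0.105, 0.0], [-0.105, -0.994, 0.0], [0.0, -0.0, -1.0]]
contact_force: [0.2, 0.0, -0.5]
gripper_width: 0.316
```

Inside the ring with no contact force. I'll lower it to the floor and release.

```bash
python3 -m handwheel '[0,0,0,0,0,-0.002,0.2, 0,0,0,0,0,-0.002,0.2, 0,0,0,0,0,0,0.2, 0,0,0,0,0,0,0.2]'; python3 -m handwheel '[0,0,0,0,0,-0.001,0.2, 0,0,0,0,0,0,0.2]'
```

```text
time_s: 5.42
ee_pos: [0.5651, 0.0766, 0.0523]
ee_rot: [[0.994, -0.105, 0.0], [-0.105, -0.994, -0.0], [0.0, 0.0, -1.0]]
contact_force: [-0.8, -0.2, -1.2]
gripper_width: 0.318
time_s: 5.68
ee_pos: [0.5652, 0.0767, 0.0516]
ee_rot: [[0.994, -0.105, 0.0], [-0.105, -0.994, 0.0], [0.0, -0.0, -1.0]]
contact_force: [0.3, 0.4, 2.9]
gripper_width: 0.319
```

```bash
python3 -m handwheel '[0,0,0,0,0,0,0.4, 0,0,0,0,0,0,0.55, 0,0,0,0,0,0,0.55, 0,0,0,0,0,0,0.55, 0,0,0,0,0,0.02,0.55, 0,0,0,0,0,0.05,0.55, 0,0,0,0,-0.05,0.03,0.55, 0,0,0,0,-0.06,0,0.55, 0,0,0,0,-0.04,0,0.55, 0,0,0,0,0,0,0.55]'
python3 - <<'E'
from h import *
for n in('scene','top'): grab(n,n+'3')
s=cv2.imread('pics/scene3.png');t=cv2.imread('pics/top3.png')
a=cv2.resize(s[160:270,265:395],None,fx=4,fy=4,interpolation=2)
b=cv2.resize(t[220:330,225:292],None,fx=4,fy=4,interpolation=2)
cv2.imwrite('pics/c4.png',cv2.convertScaleAbs(np.hstack([a,b]),alpha=1.6))
E
```

```text
time_s: 6.92
ee_pos: [0.565, -0.0781, 0.153]
ee_rot: [[0.994, -0.112, 0.002], [-0.112, -0.994, -0.002], [0.002, 0.002, -1.0]]
contact_force: [0.4, 0.7, 0.8]
gripper_width: 0.551
```

View pics/c4.png

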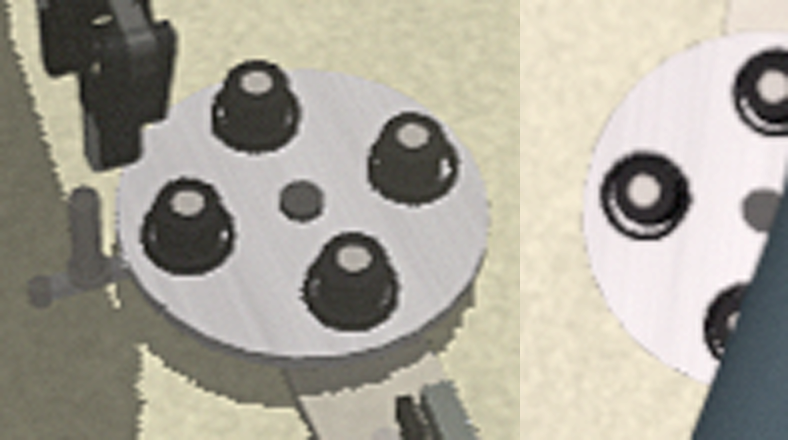

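The specimen stands upright in the pocket in both views: scene ≈ (368.5,194), top ≈ (255.8,267.5), with the ring concentric round it. Next I'll work out the post arc.

```bash
python3 - <<'E'
from h import *
C=np.array([.5588,.0232]);R=.102
p=lambda a:C+R*np.array([np.cos(a),np.sin(a)])
o=env.get_obs(); print(o['ee_pos'],'to post',p(-1.68)-o['ee_pos'][:2])
ph=np.arange(-1.68,0.1,.1)
for a in ph: print(a.round(2),p(a).round(4),((p(a+.1)-p(a))*1e3).round(1))
E
python3 -m handwheel '[0,0,0,-0.0173,0,-0.03,0.5, 0,0,0,0,0,-0.02,0.5, 0,0,0,0,0,0,0.5]'
```

```text
[ 0.56535314 -0.0730573   0.1522508 ] to post [-0.01766979 -0.00513511]
-1.68 [ 0.5477 -0.0782] [10.2 -0.6]
-1.58 [ 0.5579 -0.0788] [10.2  0.4]
-1.48 [ 0.568  -0.0784] [10.1  1.4]
-1.38 [ 0.5781 -0.0769] [9.9 2.4]
-1.28 [ 0.588  -0.0745] [9.6 3.4]
-1.18 [ 0.5977 -0.0711] [9.2 4.4]
-1.08 [ 0.6069 -0.0668] [8.7 5.2]
-0.98 [ 0.6156 -0.0615] [8.2 6.1]
-0.88 [ 0.6238 -0.0554] [7.5 6.9]
-0.78 [ 0.6313 -0.0485] [6.8 7.6]
-0.68 [ 0.6381 -0.0409] [6.  8.2]
-0.58 [ 0.6441 -0.0327] [5.2 8.8]
-0.48 [ 0.6493 -0.0239] [4.3 9.3]
-0.38 [ 0.6535 -0.0146] [3.3 9.6]
-0.28 [ 0.6568 -0.005 ] [2.3 9.9]
-0.18 [0.6592 0.0049] [ 1.3 10.1]
-0.08 [0.6605 0.015 ] [ 0.3 10.2]
0.02 [0.6608 0.0252] [-0.7 10.2]
time_s: 7.4
ee_pos: [0.5469, -0.0712, 0.1005]
ee_rot: [[0.995, -0.102, -0.003], [-0.102, -0.995, 0.001], [-0.003, -0.001, -1.0]]
contact_force: [0.2, -0.0, 0.2]
gripper_width: 0.499
```

```bash
python3 -m handwheel '[0,0,0,0.0005,-0.0065,-0.01,0.5, 0,0,0,0,0,-0.015,0.45, 0,0,0,0,0,-0.015,0.42, 0,0,0,0,0,0,0.42, 0,0,0,0,0,0,0.42]'
python3 -m handwheel '[0,0,0.05,0.0051,-0.0001,0,0.42, 0,0,0.05,0.0051,-0.0001,0,0.42, 0,0,0.05,0.0051,0.0002,0,0.42, 0,0,0.05,0.0051,0.0002,0,0.42, 0,0,0,0,0,0,0.42]'
```

```text
time_s: 8.02
ee_pos: [0.5484, -0.0799, 0.0613]
ee_rot: [[0.994, -0.105, -0.0], [-0.105, -0.994, -0.0], [-0.0, 0.0, -1.0]]
contact_force: [-0.2, 1.0, 0.8]
gripper_width: 0.42
time_s: 8.65
ee_pos: [0.5693, -0.0797, 0.0613]
ee_rot: [[0.995, 0.096, 0.001], [0.096, -0.995, -0.0], [0.001, 0.0, -1.0]]
contact_force: [-0.5, 0.6, 0.2]
gripper_width: 0.419
```

```bash
python3 -m handwheel '[0,0,0.1,0.0101,0.0016,0,0.42, 0,0,0.1,0.0099,0.0025,0,0.42, 0,0,0.1,0.0096,0.0034,0,0.42, 0,0,0.1,0.0092,0.0044,0,0.42]'
python3 -m handwheel '[0,0,0.1,0.0087,0.0052,0,0.42, 0,0,0.1,0.0082,0.0061,0,0.42, 0,0,0.1,0.0075,0.0069,0,0.42, 0,0,0.1,0.0068,0.0076,0,0.42, 0,0,0.1,0.006,0.0082,0,0.42, 0,0,0,0,0,0,0.42, 0,0,0,0,0,0,0.42]'
python3 - <<'E'
from h import *
for n in('scene','top'): grab(n,n+'4')
s=cv2.imread('pics/scene4.png');t=cv2.imread('pics/top4.png')
a=cv2.resize(s[170:310,280:420],None,fx=3,fy=3,interpolation=2)
b=cv2.resize(t[170:310,225:345],None,fx=3,fy=3,interpolation=2)
cv2.imwrite('pics/c5.png',cv2.convertScaleAbs(np.hstack([a,b]),alpha=1.6))
E
```

```text
time_s: 9.15
ee_pos: [0.6072, -0.0682, 0.0611]
ee_rot: [[0.879, 0.477, -0.001], [0.477, -0.879, -0.001], [-0.001, -0.0, -1.0]]
contact_force: [-2.6, -0.9, 0.8]
gripper_width: 0.421
time_s: 10.02
ee_pos: [0.6447, -0.034, 0.0613]
ee_rot: [[0.546, 0.838, 0.0], [0.838, -0.546, -0.0], [0.0, 0.0, -1.0]]
contact_force: [-0.6, 0.3, -0.9]
gripper_width: 0.416
```

View pics/c5.png

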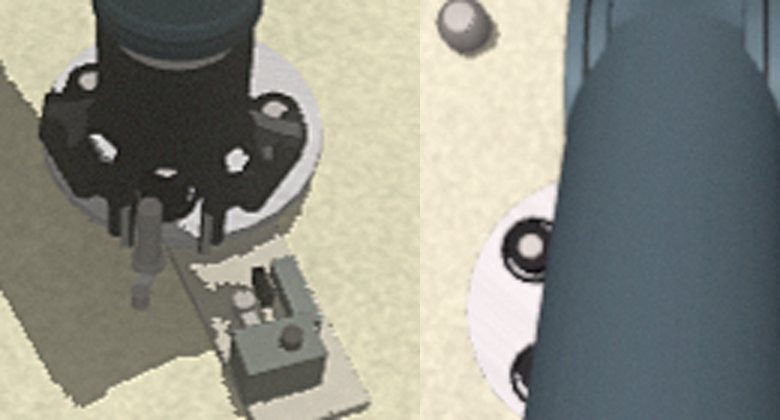

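The trailing (left) finger touches the post, whose top is at scene (330,237). The specimen is still seated (top ≈ (262,251)) and the head is about 45 mm of arc ahead.

```bash
python3 -m handwheel '[0,0,0.1,0.0052,0.0088,0,0.42, 0,0,0.05,0.0022,0.0046,0,0.42, 0,0,0.05,0.0021,0.0047,0,0.42]'
for i in 1; do python3 -m handwheel '[0,0,0.02,0.0007,0.0019,0,0.42, 0,0,0.02,0.0007,0.0019,0,0.42]'; done
python3 -m handwheel '[0,0,0.02,0.0006,0.0019,0,0.42, 0,0,0.02,0.0006,0.0019,0,0.42]'
```

```text
time_s: 10.5
ee_pos: [0.6542, -0.0164, 0.0613]
ee_rot: [[0.366, 0.931, -0.0], [0.931, -0.366, -0.001], [-0.001, 0.0, -1.0]]
contact_force: [-1.1, -2.1, 0.3]
gripper_width: 0.423
time_s: 10.75
ee_pos: [0.6558, -0.0123, 0.0613]
ee_rot: [[0.329, 0.944, 0.0], [0.944, -0.329, -0.0], [-0.0, 0.001, -1.0]]
contact_force: [1.2, -2.9, -0.9]
gripper_width: 0.421
time_s: 11.0
ee_pos: [0.657, -0.0081, 0.0614]
ee_rot: [[0.291, 0.957, 0.0], [0.957, -0.291, -0.0], [-0.0, 0.0, -1.0]]
contact_force: [1.4, -3.0, -0.1]
gripper_width: 0.418
```

```bash
python3 -m handwheel '[0,0,0.02,0.0006,0.0019,0,0.42, 0,0,0.02,0.0006,0.0019,0,0.42]'; python3 -m handwheel '[0,0,0.02,0.0005,0.002,0,0.42]'
```

```text
time_s: 11.25
ee_pos: [0.6581, -0.0042, 0.0614]
ee_rot: [[0.252, 0.968, 0.0], [0.968, -0.252, -0.0], [0.0, 0.0, -1.0]]
contact_force: [1.6, -2.6, 0.5]
gripper_width: 0.42
time_s: 11.38
ee_pos: [0.6586, -0.0021, 0.0614]
ee_rot: [[0.232, 0.973, 0.0], [0.973, -0.232, -0.0], [0.0, 0.0, -1.0]]
contact_force: [0.6, -3.0, 0.3]
gripper_width: 0.422
```

```bash
python3 -m handwheel '[0,0,0.02,0.0005,0.002,0,0.42]'; python3 -m handwheel '[0,0,0.02,0.0005,0.002,0,0.42]'; python3 -m handwheel '[0,0,0.015,0.0003,0.0015,0,0.42]'
```

```text
time_s: 11.5
ee_pos: [0.6591, -0.0001, 0.0614]
ee_rot: [[0.213, 0.977, 0.0], [0.977, -0.213, 0.0], [0.0, 0.0, -1.0]]
contact_force: [0.7, -2.6, 0.0]
gripper_width: 0.418
time_s: 11.62
ee_pos: [0.6596, 0.0019, 0.0614]
ee_rot: [[0.193, 0.981, 0.0], [0.981, -0.193, 0.0], [0.0, 0.0, -1.0]]
contact_force: [1.0, -3.6, 0.4]
gripper_width: 0.419
time_s: 11.75
ee_pos: [0.6599, 0.0035, 0.0614]
ee_rot: [[0.179, 0.984, 0.0], [0.984, -0.179, 0.0], [0.0, 0.0, -1.0]]
contact_force: [1.5, -2.7, 0.8]
gripper_width: 0.425
```

```bash
python3 -m handwheel '[0,0,0.015,0.0003,0.0015,0,0.42]'; python3 -m handwheel '[0,0,0.015,0.0003,0.0015,0,0.42]'; python3 -m handwheel '[0,0,0.015,0.0003,0.0015,0,0.42]'
```

```text
time_s: 11.88
ee_pos: [0.6599, 0.004, 0.0613]
ee_rot: [[0.164, 0.986, -0.001], [0.986, -0.164, -0.001], [-0.001, -0.0, -1.0]]
contact_force: [-0.1, -5.4, 2.1]
gripper_width: 0.414
time_s: 12.0
ee_pos: [0.6597, 0.0043, 0.0613]
ee_rot: [[0.15, 0.989, -0.002], [0.989, -0.15, -0.002], [-0.003, -0.001, -1.0]]
contact_force: [-1.5, -6.3, 4.1]
gripper_width: 0.42
time_s: 12.12
ee_pos: [0.6598, 0.0054, 0.0612]
ee_rot: [[0.136, 0.991, -0.002], [0.991, -0.136, -0.003], [-0.003, -0.002, -1.0]]
contact_force: [-1.2, -6.5, 2.8]
gripper_width: 0.422
```

Roller reached: force is up to 6.5 N and the arm yields about 2–3 mm. Continuing in small steps.

```bash
python3 -m handwheel '[0,0,0.01,0.0002,0.001,0,0.42]'; python3 -m handwheel '[0,0,0.01,0.0002,0.001,0,0.42]'; python3 -m handwheel '[0,0,0.01,0.0001,0.001,0,0.42]'; python3 -m handwheel '[0,0,0.01,0.0001,0.001,0,0.42]'
```

```text
time_s: 12.25
ee_pos: [0.6602, 0.007, 0.0613]
ee_rot: [[0.126, 0.992, -0.002], [0.992, -0.126, -0.002], [-0.002, -0.001, -1.0]]
contact_force: [-1.7, -5.5, 3.2]
gripper_width: 0.417
time_s: 12.38
ee_pos: [0.6605, 0.0085, 0.0613]
ee_rot: [[0.116, 0.993, -0.001], [0.993, -0.116, -0.001], [-0.001, -0.001, -1.0]]
contact_force: [-1.2, -3.8, 3.0]
gripper_width: 0.419
time_s: 12.5
ee_pos: [0.661, 0.0107, 0.0613]
ee_rot: [[0.105, 0.994, -0.0], [0.994, -0.105, -0.0], [-0.0, -0.0, -1.0]]
contact_force: [1.4, -2.2, 1.5]
gripper_width: 0.422
time_s: 12.62
ee_pos: [0.6613, 0.0129, 0.0613]
ee_rot: [[0.094, 0.996, 0.0], [0.996, -0.094, 0.001], [0.001, 0.0, -1.0]]
contact_force: [1.4, -1.1, 0.8]
gripper_width: 0.42
```

```bash
python3 -m handwheel '[0,0,0.01,0.0001,0.001,0,0.42]'; python3 -m handwheel '[0,0,0.01,0.0001,0.001,0,0.42]'; python3 -m handwheel '[0,0,0,0,0,0,0.42]'
```

```text
time_s: 12.75
ee_pos: [0.6611, 0.0144, 0.0611]
ee_rot: [[0.084, 0.996, -0.0], [0.996, -0.084, 0.002], [0.002, -0.001, -1.0]]
contact_force: [-0.4, 0.1, 0.3]
gripper_width: 0.421
time_s: 12.88
ee_pos: [0.6612, 0.0149, 0.0611]
ee_rot: [[0.074, 0.997, -0.0], [0.997, -0.074, 0.001], [0.001, -0.001, -1.0]]
contact_force: [0.2, 0.5, -0.0]
gripper_width: 0.422
time_s: 13.0
ee_pos: [0.6613, 0.0144, 0.0612]
ee_rot: [[0.075, 0.997, -0.0], [0.997, -0.075, 0.001], [0.001, -0.0, -1.0]]
contact_force: [-0.4, 0.1, 0.1]
gripper_width: 0.422
```

Past the roller: the force fell to about 0, so the catch has pulled it ahead. Now I'll press until the reading is about 12 N.

```bash
python3 -m handwheel '[0,0,0,0,0.001,0,0.42]'; python3 -m handwheel '[0,0,0,0,0.001,0,0.42]'; python3 -m handwheel '[0,0,0,0,0.001,0,0.42]'
```

```text
time_s: 13.12
ee_pos: [0.6614, 0.0147, 0.0612]
ee_rot: [[0.076, 0.997, -0.0], [0.997, -0.076, 0.0], [0.0, -0.0, -1.0]]
contact_force: [0.1, -0.6, 0.6]
gripper_width: 0.424
time_s: 13.25
ee_pos: [0.6614, 0.0153, 0.0612]
ee_rot: [[0.076, 0.997, -0.0], [0.997, -0.076, -0.001], [-0.001, -0.0, -1.0]]
contact_force: [0.5, -1.4, -0.7]
gripper_width: 0.42
time_s: 13.38
ee_pos: [0.6615, 0.0155, 0.0613]
ee_rot: [[0.076, 0.997, 0.0], [0.997, -0.076, -0.001], [-0.001, 0.0, -1.0]]
contact_force: [1.1, -3.2, -0.5]
gripper_width: 0.415
```

```bash
python3 -m handwheel '[0,0,0,0,0.001,0,0.42]'; python3 -m handwheel '[0,0,0,0,0.001,0,0.42]'
```

```text
time_s: 13.5
ee_pos: [0.6616, 0.0157, 0.0612]
ee_rot: [[0.077, 0.997, 0.0], [0.997, -0.077, -0.002], [-0.002, 0.0, -1.0]]
contact_force: [-0.5, -6.2, -1.0]
gripper_width: 0.418
time_s: 13.62
ee_pos: [0.6616, 0.0159, 0.0612]
ee_rot: [[0.077, 0.997, 0.0], [0.997, -0.077, -0.003], [-0.003, 0.0, -1.0]]
contact_force: [0.3, -8.9, -0.5]
gripper_width: 0.42
```

```bash
python3 -m handwheel '[0,0,0,0,0.001,0,0.42, 0,0,0,0,0,0,0.42]'
```

```text
time_s: 13.88
ee_pos: [0.6617, 0.0161, 0.0612]
ee_rot: [[0.078, 0.997, 0.0], [0.997, -0.078, -0.004], [-0.004, 0.0, -1.0]]
contact_force: [1.0, -8.2, -0.9]
gripper_width: 0.418
```

```bash
python3 -m handwheel '[0,0,0,0,0.001,0,0.42, 0,0,0,0,0,0,0.42]';python3 -m handwheel '[0,0,0,0,0,0,0.42, 0,0,0,0,0,0,0.42]'
```

```text
time_s: 14.12
ee_pos: [0.6617, 0.0162, 0.0612]
ee_rot: [[0.078, 0.997, 0.0], [0.997, -0.078, -0.005], [-0.005, 0.001, -1.0]]
contact_force: [1.2, -10.2, -0.2]
gripper_width: 0.421
time_s: 14.38
ee_pos: [0.6617, 0.0162, 0.0612]
ee_rot: [[0.078, 0.997, 0.0], [0.997, -0.078, -0.005], [-0.005, 0.001, -1.0]]
contact_force: [1.0, -9.5, -0.9]
gripper_width: 0.417
```

```bash
python3 -m handwheel '[0,0,0,0,0.001,0,0.42, 0,0,0,0,0,0,0.42, 0,0,0,0,0,0,0.42]';python3 -m handwheel '[0,0,0,0,0.0005,0,0.42, 0,0,0,0,0,0,0.42, 0,0,0,0,0,0,0.42]'
```

```text
time_s: 14.75
ee_pos: [0.6618, 0.0163, 0.0612]
ee_rot: [[0.079, 0.997, 0.0], [0.997, -0.079, -0.006], [-0.006, 0.001, -1.0]]
contact_force: [0.5, -11.0, -0.3]
gripper_width: 0.422
time_s: 15.12
ee_pos: [0.6617, 0.0164, 0.0612]
ee_rot: [[0.079, 0.997, 0.0], [0.997, -0.079, -0.006], [-0.006, 0.001, -1.0]]
contact_force: [0.9, -11.8, -0.3]
gripper_width: 0.424
```

Pressed at about 12 N. Hold briefly, then ease off to centre the jaws round the post.

```bash
python3 -m handwheel '[0,0,0,0,0,0,0.42, 0,0,0,0,0,0,0.42, 0,0,0,0,-0.002,0,0.42, 0,0,0,0,-0.002,0,0.42, 0,0,0,0,-0.002,0,0.42, 0,0,0,0,-0.003,0,0.42, 0,0,0,0,-0.003,0,0.42, 0,0,0,0,-0.002,0,0.42, 0,0,0,0,0,0,0.42, 0,0,0,0,0,0,0.42]'
```

```text
time_s: 16.38
ee_pos: [0.6615, 0.0085, 0.0613]
ee_rot: [[0.076, 0.997, 0.0], [0.997, -0.076, 0.0], [0.0, -0.0, -1.0]]
contact_force: [0.7, 0.2, 0.9]
gripper_width: 0.416
```

```bash
python3 -m handwheel '[0,0,0,0,-0.002,0.005,0.42, 0,0,0,0,0,0.02,0.42, 0,0,0,0,0,0.04,0.42, 0,0,0,0,0,0.04,0.42, 0,0,0,-0.02,0.06,0.01,0.42, 0,0,0,-0.02,0.06,0,0.42, 0,0,0,-0.02,0.06,0,0.42, 0,0,0,-0.02,0.06,0,0.42, 0,0,0,0,0.06,0,0.42, 0,0,0,0,0,0,0.42]'
python3 - <<'E'
from h import *
for n in('scene','top'): grab(n,n+'5')
s=cv2.imread('pics/scene5.png');t=cv2.imread('pics/top5.png')
a=cv2.resize(s[170:300,290:410],None,fx=4,fy=4,interpolation=2)
b=cv2.resize(t[170:325,240:335],(320,520),interpolation=2)
cv2.imwrite('pics/c6.png',cv2.convertScaleAbs(np.hstack([a,b]),alpha=1.6)); cv2.imwrite('pics/full5.png',np.hstack([s,t])[::2,::2])
E
```

```text
time_s: 17.62
ee_pos: [0.5805, 0.3106, 0.178]
ee_rot: [[0.067, 0.998, 0.001], [0.998, -0.067, 0.006], [0.006, 0.0, -1.0]]
contact_force: [-0.4, -0.2, 0.2]
gripper_width: 0.421
```

View pics/c6.png

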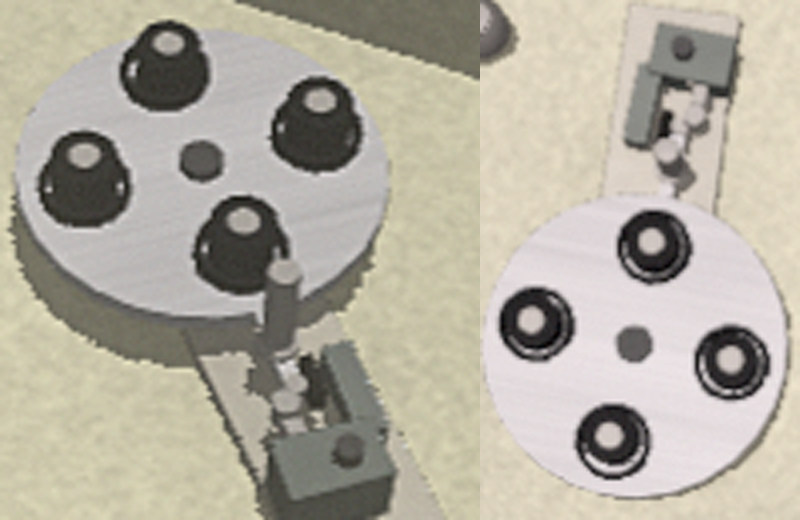

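Both views show the spoke past the roller and against the black rubber, with the post at scene ≈ (361,237). The specimen is upright in the pocket opposite, at scene ≈ (332,181) and top ≈ (278,299). One last numeric check that everything is at rest and the bystanders haven't moved, then I'll hand in.

```bash
python3 - <<'E'
from h import *
grab('scene','scene6')
a,b,c=[cv2.imread(f'pics/{n}.png').astype(int) for n in('scene0','scene5','scene6')]
for n,(x,y,w,h) in {'bottle':(190,235,50,72),'objective':(425,255,30,30),'tray':(445,185,95,82)}.items():
    print(n,np.abs(a-c)[y:y+h,x:x+w].mean().round(2))
print('carousel 5 vs 6',np.abs(b-c)[170:300,290:410].mean().round(2), env.get_obs()['time_s'])
C=np.array([.5588,.0232])
for k,v in {'spec':(332.2,180.6,.063),'post':(361.2,237.5,.088)}.items():
    p=tri(('scene6',v[0],v[1]),('top5',*((255.7,None) if 0 else ((278.6,299.6) if k=='spec' else (295.5,214.7))))); d=p[:2]-C; print(k,p,np.hypot(*d).round(4),np.arctan2(d[1],d[0]).round(3))
E
```

```text
bottle 4.57
objective 4.86
tray 8.59
carousel 5 vs 6 1.62 17.775
spec [0.5064 0.0347 0.0593] 0.0536 2.926
post [0.6587 0.0058 0.0835] 0.1014 -0.172
```

View pics/full5.png

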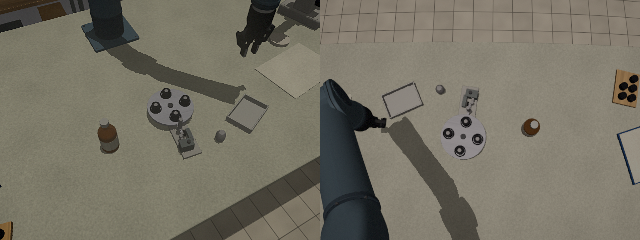

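The bystanders are where they started: tray (247,113) and objective (220,136) at half scale, the same as in the first picture. The tray's image difference is the arm's shadow, and the arm is clear of everything.

```bash
python3 -c "
from station import env
print(env.close_job(), env.get_obs()['time_s'])"
```

```text
the job is handed in; nothing more can be done
the job is handed in; nothing more can be done
```

I stood the specimen in the empty pocket and pushed the carousel by its post past the roller catch. I pressed the spoke against the rubber stop and let go, and handed the job in at about 18 s of the 64 s. The hand-in reports no verdict.

- **Specimen:** it went into the pocket with no side contact and touched the floor at about 3 N. The pictures after release and at the end show it upright and seated.
- **Push:** at the roller the force at the post rose to about 6.5 N, then fell to about 0 as it passed. I then pressed at about 12 N at the post for over half a second. I estimate the stop was squeezed 1.1–1.5 mm, but I could not read this directly.
- **End state:** the last pictures show the spoke past the roller and against the rubber, the carousel still, and the arm clear. That the catch keeps the stop squeezed is inferred from the force drop and the pictures, not measured.
- **Bystanders:** they look unmoved by eye. The image difference was largest around the tray (8.6 against 4.6 and 4.9), which I put down to the arm's shadow.
- **Disagreements:** two-view heights came out 4–6 mm lower than the heights given, from a shared camera bias. At the end, the spoke angle worked out from the post (-0.17 rad) and from the specimen (-0.22 rad) differed by about 0.04 rad, roughly what 1–2 mm of measuring error gives.

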